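Plug the long circuit board into the opened analyser

ROBOT

A 6-joint arm with a two-finger parallel gripper is mounted at the origin on the work surface. World frame = base frame: x ahead of the robot, y to its left, z up, the work surface at z = 0. Lengths are in m, angles in degrees, forces in N, time in s.
With the tool pointing down it reaches from about 0.325 to 0.85 m from the base axis. Payload 15.5 kg.
Tool frame: the origin (TCP) lies at the very end of the fingers, on their centre line; the grasp point (between the pads) lies arm.grip_depth behind it (arm.grip_depth is the distance from the TCP to the grasp point, in m); z points along the fingers, y is the line along which they close (so a half turn about z gives the same grasp; the last joint's range is limited). The gripper opens to 91 mm and grips with 3 to 60 N. Pads are 32 mm wide; open, the fingers measure 118 mm over their backs; the gripper's body (76 mm by 178 mm) begins 60 mm behind the grasp point.
Start: joints at [-69.357, 28.281, 77.091, -0, 74.628, -5.472], TCP at [0.275, -0.561, 0.214] pointing down, gripper open.
Joint ranges: [-166.48, 166.48], [-47.26, 123.95], [12.59, 153.08], [-70.14, 250.14], [6.76, 159.57], [-176.63, 176.63]. Speed limits (degrees/s): [108.29, 108.29, 147.25, 172.46, 172.46, 172.46].

INTERFACE

Orientations are given as a 3x3 rotation matrix whose columns are the frame's x, y, z axes.
In Python, from rig import arm gives the robot as it stands. Calls block until the motion is done:
- arm.move_to(position, orientation): joint-space move of the TCP to a pose.
- arm.move_l(position, orientation=None, feed=0.15): straight line of the TCP; orientation=None keeps the orientation; feed is the mean speed in m/s.
- arm.move_joints(angles): joint-space move.
- arm.grip(opening): finger opening in m; the grip force is fixed at half the most; returns when the fingers have stopped.
- arm.sleep(seconds).
- arm.solve_ik(position, orientation): joint angles nearest the present ones, or None.
- arm.snapshot(name): name is "scene" or "top" or "wrist"; returns the picture (480x640x3 uint8, red, green, blue); there is no depth.
- arm.get_calibration(name): a dict with "intrinsics" (3x3 intrinsics, pixels), "cam_to_world" (4x4, takes a point from camera to world coordinates). Camera axes: x right, y down, z forward; pixel columns grow to the right and rows downward; lengths in m; the calibration is good to about 2 mm. A picture is of the moment at which its call begins: read the wrist's pose just before it. get_calibration takes no time and is no camera call; for the wrist camera it gives the pose at the moment of the call.
A pose or a line that the arm cannot do raises arm.Unreachable and nothing moves.
- arm.sign_off(): hands the job in; it is judged then, once.
Readings, each from a call of its own:
- arm.current_t(): time.
- arm.current_joint_positions(): joint angles.
- arm.current_dq(): joint speeds.
- arm.current_tau(): joint torques, N m.
- arm.current_ee_pos(): TCP position.
- arm.current_tool_rot(): TCP orientation.
- arm.current_force(): force on the tool from outside, world axes, zero at the start.
- arm.current_torque(): the same for the moment, N m.
- arm.current_width(): finger opening in m.
- arm.current_grasp_force(): force on a finger pad.
Only numpy, scipy, OpenCV 4.12 (cv2) and the standard library are available. Lean on these libraries where they do the work, as an engineer would, in place of code of your own. Each camera call takes 0.05 s, during which the arm holds its last target. There are 200 camera calls.

TASK

Take the longest of the three circuit boards out of the slanted rack and slide it edgewise down into the empty card guides of the opened analyser, its component side facing away from the robot as it does in the rack. Press it fully home into its socket, firmly but without slamming or forcing it, so that the board itself swings both white ejector levers upright, then let go of it. Leave the other two boards and the screwdriver as they lie.

Things in the scene. Friction and masses are not known exactly. Their poses are not given: they have to be found in the camera images.
- board_mid (a point): Centre of the long circuit board (loose, about 0.25 kg). Axes: x = normal, out of the component side; y along its length; z in its plane, up to the rail. Green plate 140 mm long (y), 4 thick (x), z -45 to +37 mm; parts on the component side up to 8 mm proud, below z +14. Starts in any one rack slot, leaning 0.42 rad, top towards the robot side; comes out along its own +z, clear after 75 mm.
- board_rail (a point): Centre of the aluminium stiffener rail along the top edge of the long board, 44 mm above board_mid along z, same axes: 126 mm long (y), 12 thick (x), 18 high (z). The place to grip, across its thickness.
- board_tongue (a point): Middle of the lower edge of the long board's contact tongue (53 mm below and 7 mm along +y from board_mid), same axes. Tongue 90 mm long (y), 8 high, 4 thick, brass-coloured, off-centre so that it fits the socket one way round only.
- rack: Black plastic board rack, fixed: base 260 (x) x 160 x 10 mm, origin under its centre, z up. Three slots 75 mm apart along x, each a pair of slanted fins holding one board at 0.42 rad, top towards -x (robot side). The fins reach 72 mm up the boards and hold only their ends (36 to 72 mm either side of the middle in y). The order of the boards changes.
- board_s_mid (a point): Centre of the shortest board (92 mm long, otherwise made like the long one), in another rack slot; same axes. To be left in place.
- board_m_mid (a point): Centre of the middle-sized board (114 mm long, otherwise made like the long one), in another rack slot; same axes. To be left in place.
- chassis: Opened analyser, fixed: aluminium tray 220 (x) x 280 (y) mm, walls 43 mm high; upright grey panel 127 mm high with the power supply along its +y side; brass and steel laser block 66 mm high along its +x side. Origin under its centre, z up, +x is the side away from the robot. Inside stands the empty socket with two card guides, at x -20 mm.
- guides_mid (a point): Midway between the two grey card guides, level with their tops (z 82.5 mm); axes of chassis. Guides at y -68 and +68, 30 mm wide in x; slots 6.4 mm wide (x), flared to 9 at the top 3 mm; end stops 144 mm apart (y), flared too. Socket and guides are screwed on through slotted holes and stand up to 7 mm either way in x from this point, unmeasured: feel or look for it. y, z exact.
- socket_floor (a point): Nominal place (same unmeasured x offset) of the tongue's edge when fully home: floor of the black connector's slot, z 21 mm, y +7; axes of chassis. Slot 6.4 mm wide, 96 long, mouth 6.5 mm above. Board home: upright, its axes along chassis x, y, z, board_mid 53 mm above this. From 8 mm higher the board's corners meet the lever toes: about 10 N of push in all, then a hard stop.
- lever_left (a joint): White ejector lever at the +y end of the socket, 50 mm tall, pivot at chassis y +80, z 28 mm. 0 = upright (board home), 0.52 rad = fully tipped outwards (along y); starts tipped out. Stays by friction (0.07 N m) where left; the board's corner pressing its inner toe down swings it upright.
- lever_right (a joint): The same lever at the -y end of the socket, pivot at chassis y -80 mm.
- driver_grip (a point): Black-handled screwdriver, 190 mm, lying between rack and analyser, loose bystander; point on its handle.
Things that resemble listed ones, but are neither listed nor needed, are in the scene too. Leave any blue or orange look-alike of the part that bears board_mid alone.

How it is judged (in metres and radians):
On the way:
1. the long board is down between both card guides, above its seat, while both ejector levers are still tipped out (z of board_mid in the frame of chassis between 0.079 and 0.118 m and x of board_mid in the frame of chassis between -0.032 and -0.008 m and y of board_mid in the frame of chassis between -0.006 and 0.006 m and value of joint each of lever_left, lever_right above 0.3 rad), for 0.05 s.
At the end, for the whole second after the job is handed in: The long board stands upright and square (within 3 degrees) and at rest in the socket, its centre within 2 mm of the seated height and within 11 mm (x) and 4 mm (y) of the nominal place; both ejector levers are upright (under 0.12 rad) (z of board_mid in the frame of chassis between 0.071 and 0.076 m and x of board_mid in the frame of chassis between -0.031 and -0.009 m and y of board_mid in the frame of chassis between -0.004 and 0.004 m and angle between board_mid's own z axis and vertical below 0.06 rad and angle between the x axis of board_mid and the x axis of chassis, either way round below 0.06 rad and value of joint each of lever_left, lever_right below 0.12 rad and linear speed of board below 0.01 m/s); the robot touches nothing.
It fails at once if the board is slammed or forced against the analyser (over 70 N) (contact force between board and chassis above 70 N).
It fails at once if one of the other two boards is moved by more than 15 mm (distance of any of board_s_mid, board_m_mid from where it was at the start of the episode above 0.015 m).
It fails at once if the screwdriver is moved by more than 20 mm (distance of driver_grip from where it was at the start of the episode above 0.02 m).
It also fails if it takes over 51 s, if anything falls off the work surface, if the arm or the gripper's body presses on something with over 40 N, if the wrist force passes 120 N, or if a joint passes its speed limit or range.

## Working session

There is one attempt and no reset: what is moved stays moved. The work goes in short steps, each a Python script; the robot and the scene stay as the last script left them, time stands still between calls to the robot, and variables do not carry over. Pictures are saved under pics/ and viewed, at most 10 in all, crops included, and the job is handed in when it is done.

```bash
mkdir -p pics; ls; python3 - <<'E'
from rig import arm
import cv2
for n in("scene","top"):
    im=arm.snapshot(n); cv2.imwrite(f"pics/{n}0.png",im[:,:,::-1])
    c=arm.get_calibration(n); print(n,c["intrinsics"].round(1).tolist(),c["cam_to_world"].round(4).tolist())
print(arm.grip_depth,arm.current_tool_rot().round(3).tolist(),arm.current_t(),arm.current_force())
E
```

```text
pics
scene [[604.5, 0.0, 320.1], [0.0, 604.5, 239.7], [0.0, 0.0, 1.0]] [[0.3575, 0.7542, -0.5508, 1.2293], [0.9338, -0.2969, 0.1996, -0.26], [-0.013, -0.5857, -0.8104, 1.149], [0.0, 0.0, 0.0, 1.0]]
top [[519.5, 0.0, 318.7], [0.0, 519.5, 229.3], [0.0, 0.0, 1.0]] [[-0.0141, -0.9982, 0.0586, 0.4355], [-0.9996, 0.0156, 0.0243, 0.0025], [-0.0252, -0.0583, -0.998, 1.2443], [0.0, 0.0, 0.0, 1.0]]
0.0188 [[0.898, 0.44, -0.0], [0.44, -0.898, 0.001], [0.0, -0.001, -1.0]] 0.1 [1.07351802 0.28159    0.13894246]
```

View pics/scene0.png

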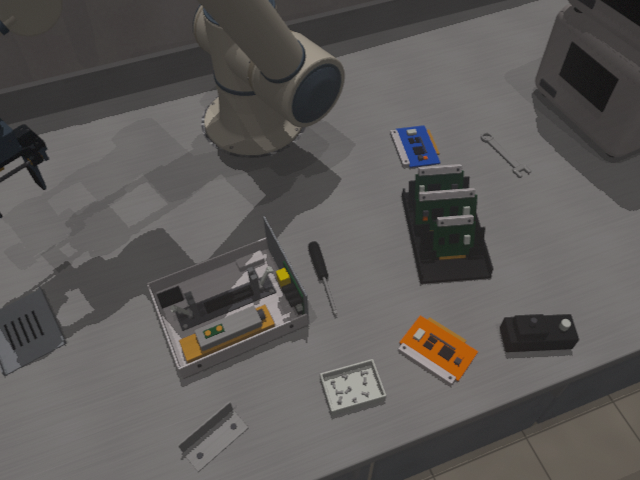

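View pics/top0.png

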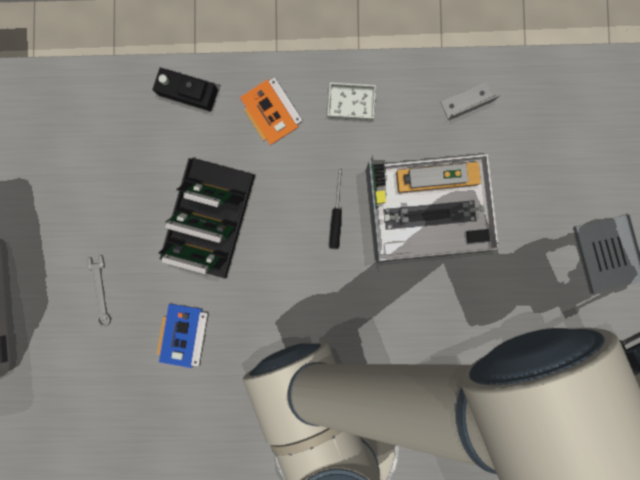

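Top view: the rack is at about (207,217), with the longest rail in the middle slot, at about (195,228). The analyser is at about (432,208), its panel on the left (+y). I'll measure the rails in both views and the chassis corners.

```bash
cat > h.py <<'E'
import numpy as np,cv2
from rig import arm
def ray(c,px):
    K,T=c["intrinsics"],c["cam_to_world"]; px=np.atleast_2d(px)
    d=np.c_[px,np.ones(len(px))]@np.linalg.inv(K).T@T[:3,:3].T
    return T[:3,3],d
def plane(c,px,z):
    o,d=ray(c,px); return o+d*((z-o[2])/d[:,2])[:,None]
def tri(c1,p1,c2,p2):
    o1,d1=ray(c1,p1);o2,d2=ray(c2,p2);out=[]
    for a,b in zip(d1,d2):
        s,_,_,_=np.linalg.lstsq(np.c_[a,-b],o2-o1,rcond=None)
        out.append(np.r_[(o1+s[0]*a+o2+s[1]*b)/2,np.linalg.norm(o1+s[0]*a-o2-s[1]*b)])
    return np.array(out)
def proj(c,P):
    T=np.linalg.inv(c["cam_to_world"]);q=np.atleast_2d(P)@T[:3,:3].T+T[:3,3];q=q@c["intrinsics"].T
    return q[:,:2]/q[:,2:]
def shot(n,f=None):
    c=arm.get_calibration(n); im=arm.snapshot(n)
    if f: cv2.imwrite(f"pics/{f}.png",im[:,:,::-1])
    return c,im
def blobs(im,box,lo=185,amin=30):
    x0,y0,x1,y1=box; m=np.zeros(im.shape[:2],np.uint8)
    r=im[y0:y1,x0:x1]; m[y0:y1,x0:x1]=((r.min(2)>lo)&(np.ptp(r.astype(int),axis=2)<40))*255
    cs,_=cv2.findContours(m,cv2.RETR_EXTERNAL,cv2.CHAIN_APPROX_NONE)
    return [cv2.minAreaRect(k) for k in cs if cv2.contourArea(k)>amin]
E
python3 - <<'E'
from h import *
ims={n:cv2.imread(f"pics/{n}0.png")[:,:,::-1] for n in("scene","top")}
for n,b in(("top",(155,180,250,280)),("scene",(400,155,490,240))):
    for lo in(150,180): 
        for r in blobs(ims[n],b,lo): print(n,lo,np.round(cv2.boxPoints(r),1).tolist(),np.round(r[1],1))
c=arm.get_calibration("top")
print(plane(c,[[195,158],[254,174],[227,277],[163,262]],0.0).round(3))
w=arm.get_calibration("wrist");R=arm.current_tool_rot()
print("wrist in tool",(R.T@(w["cam_to_world"][:3,3]-arm.current_ee_pos())).round(4),(R.T@w["cam_to_world"][:3,:3]).round(3).tolist(),w["intrinsics"].round(1).tolist())
a=cv2.resize(ims["top"][150:285,150:260],None,fx=3.6,fy=3.6,interpolation=cv2.INTER_CUBIC)
b=cv2.resize(ims["top"][145:270,360:505],None,fx=2.7,fy=2.7,interpolation=cv2.INTER_CUBIC)
b=cv2.copyMakeBorder(b,0,a.shape[0]-b.shape[0],0,0,cv2.BORDER_CONSTANT)
cv2.imwrite("pics/crop.png",np.hstack([a,b])[:,:,::-1]);print(a.shape)
E
```

```text
top 150 [[161.1999969482422, 261.8999938964844], [162.5, 257.29998779296875], [205.10000610351562, 269.1000061035156], [203.8000030517578, 273.79998779296875]] [44.2  4.8]
top 150 [[164.39999389648438, 227.3000030517578], [165.5, 223.0], [219.6999969482422, 237.1999969482422], [218.60000610351562, 241.5]] [56.   4.5]
top 150 [[183.6999969482422, 197.0], [184.89999389648438, 192.8000030517578], [217.39999389648438, 201.60000610351562], [216.1999969482422, 205.89999389648438]] [33.7  4.4]
[[0.687 0.331 0.   ]
 [0.645 0.188 0.   ]
 [0.398 0.254 0.   ]
 [0.436 0.409 0.   ]]
wrist in tool [ 0.0686 -0.0002 -0.1711] [[0.001, -0.97, -0.243], [1.0, 0.001, -0.0], [0.0, -0.243, 0.97]] [[378.7, 0.0, 314.6], [0.0, 378.7, 239.1], [0.0, 0.0, 1.0]]
(486, 396, 3)
```

View pics/crop.png

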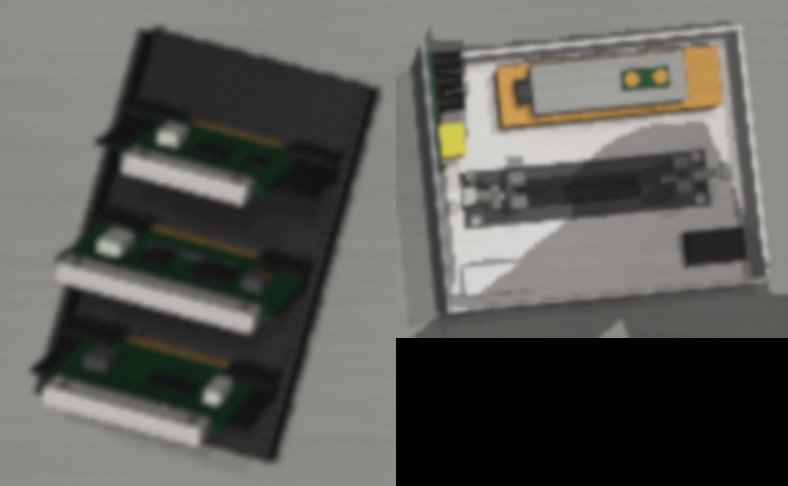

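The middle-slot board is the longest: 56 px against 44 and 34. Next I'll move to a pre-grasp pose aligned with its lean and look from close by.

```bash
cat >> h.py <<'E'
def yawR(a): return np.array([[np.cos(a),-np.sin(a),0],[np.sin(a),np.cos(a),0],[0,0,1]])
def boardR(yaw,lean): # board axes in world
    c,s=np.cos(lean),np.sin(lean)
    return yawR(yaw)@np.array([[c,0,-s],[0,1,0],[s,0,c]])
def toolR(B,f=1): # tool y along f*board x, tool z = -board z
    y=f*B[:,0]; z=-B[:,2]; return np.c_[np.cross(y,z),y,z]
E
python3 - <<'E'
from h import *
c=arm.get_calibration("top")
e=plane(c,[[219.2,239.3],[165,225.2]],0.1); d=e[1]-e[0]; yaw=np.arctan2(-d[0],d[1]); m=e.mean(0)
print(e.round(4),np.linalg.norm(d),np.degrees(yaw))
cm=plane(c,[[375,160],[487,153],[495,248],[379,261]],0.043); print("chassis",cm.round(3))
B=boardR(yaw,.42)
for f in(1,-1):
  for nm,P,R in(("pre",m+.13*B[:,2],toolR(B,f)),("grip",m-.019*B[:,2],toolR(B,f)),("out",m+.1*B[:,2],toolR(B,f)),
    ("ins",np.array([.46,-.27,.22]),toolR(boardR(.07,0),f)),("seat",np.array([.46,-.27,.1]),toolR(boardR(.07,0),f))):
    q=arm.solve_ik(P,R); print(f,nm,P.round(3),None if q is None else np.round(q,0))
E
```

```text
[[0.4841 0.2511 0.1   ]
 [0.5173 0.3722 0.1   ]] 0.12558285128725086 -15.339567169922704
chassis [[ 0.666 -0.102  0.043]
 [ 0.677 -0.361  0.043]
 [ 0.457 -0.372  0.043]
 [ 0.431 -0.106  0.043]]
1 pre [0.45  0.326 0.219] [ 42.  18.  99. -26.  52.  72.]
1 grip [0.508 0.31  0.083] [ 37.  32. 103. -35.  34.  79.]
1 out [0.461 0.322 0.191] [ 41.  21. 100. -27.  48.  73.]
1 ins [ 0.46 -0.27  0.22] [-37.  21.  90.  -0.  70. -41.]
1 seat [ 0.46 -0.27  0.1 ] [-37.  29.  97.  -0.  53. -41.]
-1 pre [0.45  0.326 0.219] [  42.   18.   99.  -26.   52. -108.]
-1 grip [0.508 0.31  0.083] [  37.   32.  103.  -35.   34. -101.]
-1 out [0.461 0.322 0.191] [  41.   21.  100.  -27.   48. -107.]
-1 ins [ 0.46 -0.27  0.22] [-37.  21.  90.  -0.  70. 139.]
-1 seat [ 0.46 -0.27  0.1 ] [-37.  29.  97.  -0.  53. 139.]
```

```bash
python3 - <<'E'
from h import *
R=toolR(boardR(np.radians(3.5),0))
arm.move_to([.53,-.235,.25],R)
c,im=shot("wrist","ch1"); np.savez("ch1.npz",im=im,**c)
print(arm.current_t(),arm.current_ee_pos().round(4))
E
```

```text
1.6833 [ 0.5296 -0.236   0.2499]
```

View pics/ch1.png

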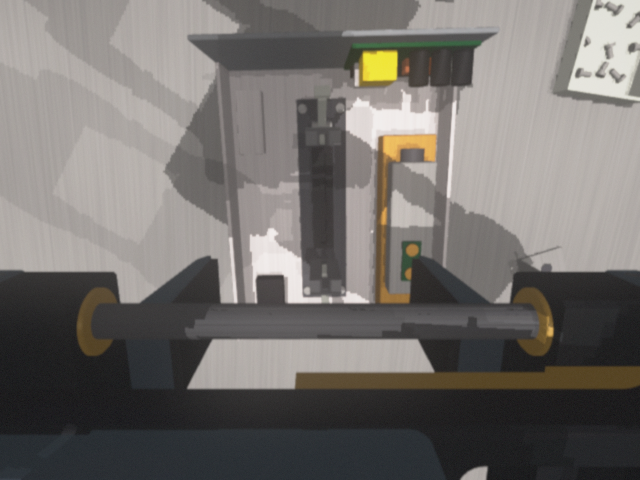

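The wrist view shows the socket strip at columns 298–346, with guides at about (323,135) and (323,272). I'll move closer for a sharper view of the guide slots.

```bash
python3 - <<'E'
from h import *
R=toolR(boardR(np.radians(3.5),0))
arm.move_l([.533,-.275,.165],R,feed=.2)
c,im=shot("wrist"); np.savez("ch2.npz",im=im,**c)
cv2.imwrite("pics/ch2.png",cv2.resize(im[20:320,220:440],None,fx=2,fy=2,interpolation=cv2.INTER_CUBIC)[:,:,::-1])
print(arm.current_t(),arm.current_ee_pos().round(4))
E
```

```text
2.35 [ 0.5334 -0.2751  0.1662]
```

View pics/ch2.png

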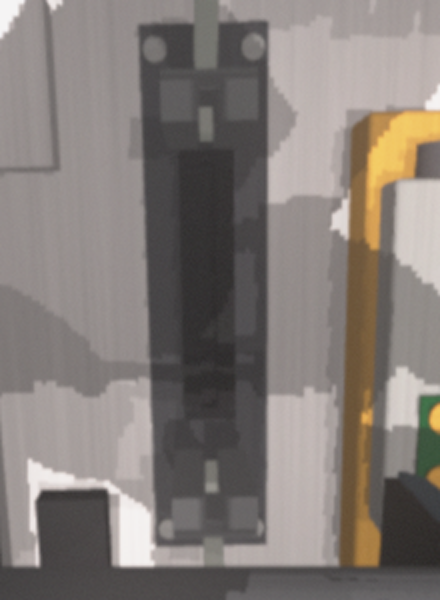

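The guide tops are the lighter block pairs: the +y guide is at crop (175..241,100) and the −y guide at (187..243,513). The slot is the dark gap between each pair, at crop columns of about 208 and 215. Next I'll refine the edges with averaged profiles.

```bash
python3 - <<'E'
from h import *
d=np.load("ch2.npz"); im=d["im"]; g=cv2.cvtColor(im,cv2.COLOR_RGB2GRAY).astype(float)
for r0,r1 in((62,76),(271,282)):
    p=g[r0:r1,294:358].mean(0); print(r0,list(zip(range(294,358),p.round(0).astype(int).tolist())))
q=g[40:300,305:312].mean(1);print("cols left block",[(i+40,int(v)) for i,v in enumerate(q) if i+40<90 or i+40>255])
E
```

```text
62 [(294, 73), (295, 73), (296, 73), (297, 72), (298, 73), (299, 76), (300, 87), (301, 93), (302, 93), (303, 94), (304, 94), (305, 94), (306, 94), (307, 95), (308, 94), (309, 94), (310, 94), (311, 94), (312, 94), (313, 94), (314, 92), (315, 89), (316, 84), (317, 81), (318, 79), (319, 81), (320, 82), (321, 82), (322, 82), (323, 82), (324, 82), (325, 81), (326, 76), (327, 74), (328, 74), (329, 75), (330, 75), (331, 77), (332, 83), (333, 88), (334, 93), (335, 94), (336, 94), (337, 94), (338, 94), (339, 94), (340, 94), (341, 94), (342, 95), (343, 95), (344, 94), (345, 95), (346, 95), (347, 95), (348, 91), (349, 80), (350, 74), (351, 74), (352, 76), (353, 96), (354, 134), (355, 146), (356, 149), (357, 152)]
271 [(294, 204), (295, 190), (296, 171), (297, 138), (298, 101), (299, 88), (300, 88), (301, 91), (302, 94), (303, 96), (304, 96), (305, 100), (306, 110), (307, 114), (308, 114), (309, 114), (310, 114), (311, 114), (312, 114), (313, 114), (314, 114), (315, 113), (316, 114), (317, 114), (318, 112), (319, 106), (320, 100), (321, 92), (322, 87), (323, 82), (324, 80), (325, 80), (326, 79),
[... 688 characters left out ...]
(71, 93), (72, 94), (73, 93), (74, 93), (75, 93), (76, 93), (77, 93), (78, 93), (79, 91), (80, 84), (81, 75), (82, 71), (83, 71), (84, 70), (85, 70), (86, 71), (87, 71), (88, 71), (89, 70), (256, 77), (257, 78), (258, 78), (259, 78), (260, 78), (261, 78), (262, 79), (263, 78), (264, 78), (265, 78), (266, 78), (267, 79), (268, 84), (269, 96), (270, 106), (271, 109), (272, 109), (273, 109), (274, 110), (275, 109), (276, 109), (277, 110), (278, 109), (279, 112), (280, 115), (281, 118), (282, 119), (283, 118), (284, 113), (285, 105), (286, 101), (287, 102), (288, 101), (289, 93), (290, 86), (291, 85), (292, 101), (293, 133), (294, 156), (295, 162), (296, 162), (297, 162), (298, 163), (299, 170)]
```

```bash
python3 - <<'E'
from h import *
d=np.load("ch2.npz"); c={k:d[k] for k in("intrinsics","cam_to_world")}
P=plane(c,[[324.35,69.9],[327.4,277],[299.6,69.9],[348.8,69.9],[305.1,277],[349.3,277],[324,59.5],[324,80.2],[327,268.8],[327,285.3]],.0825)
print(P.round(4)); v=P[0]-P[1]
print("dist",np.linalg.norm(v),"yaw",np.degrees(np.arctan2(-v[0],v[1])),"mid",P[:2].mean(0),"w",np.linalg.norm(P[2]-P[3]),np.linalg.norm(P[4]-P[5]))
# chassis from top cam: wall outlines / rims
t=arm.get_calibration("top"); im=cv2.imread("pics/top0.png")
# socket base strip edges in wrist image (dark strip, z~?), lever columns
g=cv2.cvtColor(d["im"],cv2.COLOR_RGB2GRAY).astype(float)
for r in(110,150,200,250): print(r,[(i,int(v)) for i,v in enumerate(g[r,285:360],285) if abs(g[r,i+1]-g[r,i-1])>14])
E
```

```text
[[ 0.5328 -0.1616  0.0825]
 [ 0.5441 -0.2974  0.0825]
 [ 0.5174 -0.1625  0.0825]
 [ 0.548  -0.1606  0.0825]
 [ 0.5283 -0.2984  0.0825]
 [ 0.5596 -0.2965  0.0825]
 [ 0.5322 -0.1556  0.0825]
 [ 0.533  -0.1675  0.0825]
 [ 0.5434 -0.2913  0.0825]
 [ 0.5442 -0.3037  0.0825]]
dist 0.1363073283044093 yaw 4.752633669129918 mid [ 0.53845378 -0.22948377  0.0825    ] w 0.03062070494329205 0.03136830464746695
110 [(290, 143), (291, 122), (292, 89), (293, 74), (336, 56), (337, 68), (352, 84), (353, 115), (354, 168), (355, 185)]
150 [(292, 137), (293, 104), (294, 79), (336, 56), (337, 71), (352, 74), (353, 98), (354, 129), (355, 144)]
200 [(294, 132), (295, 98), (296, 84), (310, 64), (337, 58), (338, 69), (351, 66), (352, 76), (353, 103), (354, 129)]
250 [(289, 176), (295, 158), (296, 125), (297, 91), (322, 81), (323, 92), (328, 87), (351, 81), (352, 94), (353, 131), (354, 167), (355, 182)]
```

The guide spacing comes out at 136.3 mm (136 expected), so the guide midpoint is (0.5385, −0.2295) and the yaw about 4.75°. Next is the rack.

```bash
python3 - <<'E'
from h import *
d=np.load("ch2.npz"); c={k:d[k] for k in("intrinsics","cam_to_world")}
P=plane(c,[[291.5,110],[353.8,110],[296.2,250],[352.9,250]],.012)
for a,b in((0,2),(1,3)):
    v=P[a]-P[b]; print("strip yaw",np.degrees(np.arctan2(-v[0],v[1])),np.linalg.norm(P[a]-P[a+1]) if a==0 else "")
B=boardR(np.radians(-15.3),.42); R=toolR(B); m=np.array([.5007,.3117,.1])
arm.move_l([.53,-.235,.27],feed=.3)
arm.grip(.045)
arm.move_to(m+.12*B[:,2]-.03*B[:,1],R)
c,im=shot("wrist","rk1"); np.savez("rk1.npz",im=im,**c)
arm.move_l(m+.12*B[:,2]-.03*B[:,1]+.04*B[:,0],feed=.2)
c,im=shot("wrist"); np.savez("rk2.npz",im=im,**c)
print(arm.current_t())
for k in(1,2):
    for r in blobs(np.load(f"rk{k}.npz")["im"],(100,0,540,330),150,200): print(k,np.round(cv2.boxPoints(r),1).tolist(),np.round(r[1],1))
E
```

```text
strip yaw 4.661793295621434 0.050737071158821166
strip yaw 4.535985075759532 
6.125
1 [[210.0, 258.0], [226.0, 258.0], [226.0, 275.0], [210.0, 275.0]] [17. 16.]
1 [[501.0, 218.0], [539.0, 218.0], [539.0, 290.0], [501.0, 290.0]] [72. 38.]
1 [[386.8999938964844, 237.89999389648438], [393.20001220703125, 143.0], [409.29998779296875, 144.10000610351562], [402.8999938964844, 238.89999389648438]] [16.1 95.1]
1 [[200.5, 128.1999969482422], [223.8000030517578, 126.9000015258789], [229.39999389648438, 231.6999969482422], [206.1999969482422, 232.89999389648438]] [104.9  23.3]
1 [[292.8999938964844, 301.79998779296875], [301.29998779296875, 110.0], [369.20001220703125, 113.0], [360.8999938964844, 304.70001220703125]] [ 68.  191.9]
1 [[100.0, 0.0], [539.0, 0.0], [539.0, 298.0], [100.0, 298.0]] [298. 439.]
2 [[150.6999969482422, 249.6999969482422], [167.60000610351562, 248.5], [169.10000610351562, 269.8999938964844], [152.1999969482422, 271.1000061035156]] [21.4 17. ]
2 [[340.70001220703125, 237.0], [342.5, 142.8000030517578], [358.5, 143.10000610351562], [356.70001220703125, 237.3000030517578]] [16.  94.2]
2 [[137.39999389648438, 128.1999969482422], [165.39999389648438, 125.9000015258789], [174.1999969482422, 233.6999969482422], [146.1999969482422, 236.0]] [108.1  28.1]
2 [[250.89999389648438, 111.0], [280.29998779296875, 110.0], [286.0, 278.5], [256.6000061035156, 279.5]] [168.6  29.4]
2 [[519.0, 6.0], [539.0, 6.0], [539.0, 24.0], [519.0, 24.0]] [18. 20.]
2 [[100.0, 0.0], [539.0, 0.0], [539.0, 302.0], [100.0, 302.0]] [302. 439.]
```

View pics/rk1.png

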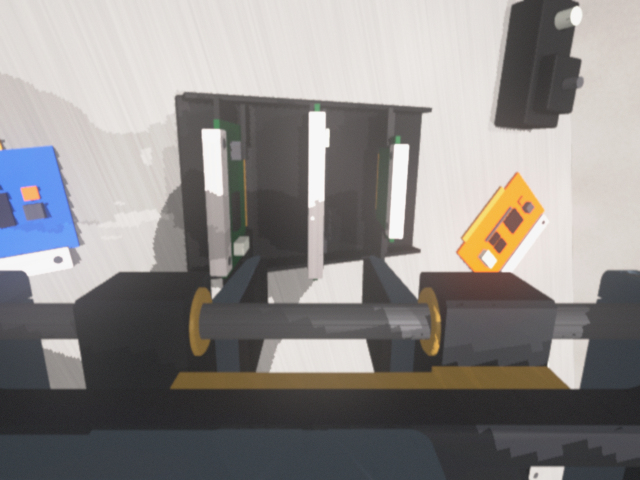

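View 1 shows the long board's rail running from (317,112) to (316,278), almost exactly under the tool axis. I'll extract its edges in both views.

```bash
python3 - <<'E'
from h import *
for k,c0 in((1,317),(2,268)):
    g=cv2.cvtColor(np.load(f"rk{k}.npz")["im"],cv2.COLOR_RGB2GRAY).astype(int)
    for r in(120,125,160,175,190,205,240,255,265): print(k,r,c0-18,g[r,c0-18:c0+19].tolist())
    print(k,"rows",[(r,int(g[r,c0-2:c0+3].mean())) for r in list(range(104,118))+list(range(270,286))])
E
```

```text
1 120 299 [94, 92, 94, 90, 88, 87, 89, 89, 95, 156, 238, 247, 247, 247, 247, 247, 247, 247, 247, 247, 247, 247, 247, 247, 247, 246, 206, 127, 106, 102, 100, 101, 102, 101, 98, 99, 100]
1 125 299 [94, 94, 92, 85, 87, 87, 87, 89, 100, 164, 239, 247, 247, 247, 247, 247, 247, 247, 247, 247, 247, 247, 247, 247, 247, 246, 207, 127, 104, 104, 104, 101, 101, 101, 100, 101, 102]
1 160 299 [87, 86, 87, 84, 86, 87, 88, 88, 100, 179, 244, 247, 247, 247, 247, 247, 247, 247, 247, 247, 247, 247, 247, 247, 247, 233, 151, 106, 99, 97, 94, 97, 96, 95, 95, 94, 96]
1 175 299 [85, 82, 83, 83, 85, 84, 83, 84, 105, 187, 245, 247, 247, 247, 247, 247, 247, 247, 247, 247, 247, 247, 247, 247, 247, 216, 126, 101, 96, 94, 94, 94, 93, 95, 93, 94, 93]
1 190 299 [79, 80, 79, 79, 80, 82, 81, 82, 108, 201, 245, 247, 247, 247, 247, 247, 247, 247, 247, 247, 247, 247, 247, 247, 246, 193, 109, 95, 91, 91, 90, 91, 91, 90, 91, 89, 89]
1 205 299 [73, 72, 74, 76, 75, 77, 76, 78, 109, 206, 246, 247, 247, 247, 246, 243, 226, 208, 206, 206, 206, 207, 207, 206, 191, 130, 88, 82, 80, 78, 79, 80, 80, 78, 79, 78, 80]
1 240 299 [62,
[... 2188 characters left out ...]
60, 57, 57, 56, 61, 84, 128, 151, 156, 160, 179, 192, 195, 195, 192, 190, 192, 192, 187, 191, 188, 169, 155, 130, 90, 70, 67, 63, 62, 60, 62, 62, 61, 58, 57, 57, 58]
2 265 250 [73, 74, 73, 73, 70, 73, 69, 60, 55, 54, 53, 56, 57, 56, 56, 59, 99, 162, 188, 192, 189, 168, 127, 91, 82, 84, 88, 89, 93, 98, 105, 112, 115, 118, 125, 124, 125]
2 rows [(104, 102), (105, 96), (106, 95), (107, 97), (108, 98), (109, 98), (110, 109), (111, 148), (112, 185), (113, 205), (114, 216), (115, 219), (116, 220), (117, 220), (270, 159), (271, 158), (272, 156), (273, 153), (274, 151), (275, 151), (276, 151), (277, 145), (278, 127), (279, 102), (280, 104), (281, 115), (282, 119), (283, 119), (284, 119), (285, 118)]
```

```bash
python3 - <<'E'
from h import *
cs=[{k:np.load(f"rk{i}.npz")[k] for k in("intrinsics","cam_to_world")} for i in(1,2)]
L=tri(cs[0],[[308.2,111],[307.9,190],[307.8,278]],cs[1],[[251.1,111],[253.7,190],[256.6,278]])
print(L.round(4)); 
# top face plane: through L, with lean .42
y=L[0,:3]-L[2,:3]; print("len",np.linalg.norm(y)); yaw=np.arctan2(-y[0],y[1]); B=boardR(yaw,.42)
print("yaw",np.degrees(yaw),"tilt",np.degrees(np.arcsin(y[2]/np.linalg.norm(y))))
o,d=ray(cs[0],[[316.9,111],[315.1,278],[308.2,111],[325.7,111],[307.8,278],[322.5,278]])
p0=L[:,:3].mean(0); n=B[:,2]; X=o+d*(((p0-o)@n)/(d@n))[:,None]
print(X.round(4),"thick",np.linalg.norm(X[2]-X[3]),np.linalg.norm(X[4]-X[5]),"len",np.linalg.norm(X[0]-X[1]))
y=X[0]-X[1];yaw2=np.arctan2(-y[0],y[1]);print("yaw2",np.degrees(yaw2)); mid=X[:2].mean(0);print("railtop",mid,"rail",mid-.009*n)
t=arm.get_calibration("top"); print("top px of ends",proj(t,X[:2]))
E
```

```text
[[5.109e-01 3.726e-01 1.052e-01 1.000e-04]
 [4.958e-01 3.185e-01 1.049e-01 1.000e-04]
 [4.768e-01 2.519e-01 1.057e-01 1.000e-04]]
len 0.12537897844293755
yaw -15.807798263777286 tilt -0.19657733831984087
[[0.5164 0.3711 0.1078]
 [0.482  0.2504 0.1077]
 [0.511  0.3726 0.1052]
 [0.5219 0.3696 0.1103]
 [0.4769 0.2518 0.1053]
 [0.4871 0.249  0.11  ]] thick 0.012450534735778972 0.011624110104481621 len 0.12554925159053876
yaw2 -15.910909179241088
railtop [0.49919459 0.31076195 0.10770373] rail [0.50272564 0.30976225 0.09948593]
top px of ends [[164.3645679  225.35994696]
 [218.77687684 240.1048623 ]]
```

The rail measures 125.5 × 12 mm with its top at z = 0.1077, which matches the geometry. I'll grasp and extract it.

```bash
python3 - <<'E'
from h import *
B=boardR(np.radians(-15.9),.42); R=toolR(B); rail=np.array([.5027,.3098,.0995]); n=B[:,2]
g=rail-.0188*n
arm.move_l(g+.12*n,R,feed=.25)
arm.move_l(g+.0*n,R,feed=.12)
print("f",arm.current_force().round(2),arm.current_ee_pos()-g)
arm.grip(0.0); print("w",arm.current_width(),arm.current_grasp_force(),arm.current_force().round(2),arm.current_torque().round(2))
arm.move_l(g+.03*n,R,feed=.06); print("f",arm.current_force().round(2))
arm.move_l(g+.1*n,R,feed=.15); print("f",arm.current_force().round(2),arm.current_width(),arm.current_t())
c,im=shot("wrist","out"); np.savez("out.npz",im=im,**c)
E
```

```text
f [-0.25 -0.07  0.17] [9.98755997e-05 2.26124496e-04 6.60207527e-04]
w 0.01162856696216616 30.000177919864655 [-1.22 -0.56  0.94] [0.1  0.14 0.02]
f [ 0.89  0.08 -1.68]
f [ 0.51 -0.19 -2.48] 0.011839936076336611 9.5083
```

View pics/out.png

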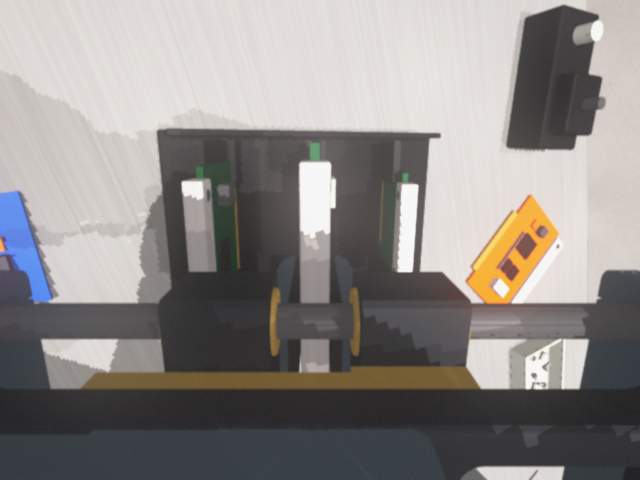

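The board is held: 2.5 N of weight, with the rail at columns 299–330, centred on 314.6. The end edge is at row 161. I'll check the in-hand offset and move to hover over the guides.

```bash
python3 - <<'E'
from h import *
c={k:np.load("out.npz")[k] for k in("intrinsics","cam_to_world")}
g=cv2.cvtColor(np.load("out.npz")["im"],cv2.COLOR_RGB2GRAY).astype(int)
print("rows",[(r,int(g[r,310:320].mean())) for r in range(154,168)])
for r in(170,200,230,260): 
    p=np.abs(np.diff(g[r,285:345])); print(r,[(i+285.5,int(p[i])) for i in range(59) if p[i]>25])
p,R=arm.current_ee_pos(),arm.current_tool_rot()
for dy in(-.002,0,.002): print(dy,proj(c,[p+R@[.063+dy,0,-.0278]]))
arm.move_l(p+[0,0,.07],feed=.25)
T=toolR(boardR(np.radians(4.65),0)); G=np.array([.5385,-.2295])
arm.move_to([*G,.26],T)
print(arm.current_t(),arm.current_ee_pos(),arm.current_force().round(2),arm.current_torque().round(2))
for n in("wrist","scene"):
    c,im=shot(n); np.savez(f"hov_{n}.npz",im=im,**c)
    if n=="wrist": a=im
    else: b=im
b=cv2.resize(b[150:400,120:345],None,fx=1.5,fy=1.5); a=a[0:375,180:460]
cv2.imwrite("pics/hov.png",np.hstack([a,b])[:,:,::-1])
E
```

```text
rows [(154, 134), (155, 134), (156, 133), (157, 131), (158, 131), (159, 134), (160, 141), (161, 165), (162, 217), (163, 243), (164, 246), (165, 247), (166, 247), (167, 247)]
170 [(297.5, 34), (298.5, 75), (299.5, 44), (330.5, 78), (331.5, 42)]
200 [(298.5, 51), (299.5, 68), (334.5, 54), (335.5, 79)]
230 [(298.5, 43), (299.5, 65), (329.5, 74), (330.5, 62)]
260 [(299.5, 37), (329.5, 35)]
-0.002 [[313.1300944  166.20355209]]
0 [[313.12664042 160.72999136]]
0.002 [[313.12316264 155.21870579]]
11.9833 [ 0.53859721 -0.22869813  0.25969471] [-0.79  0.34 -2.17] [ 0.02 -0.1   0.02]
```

View pics/hov.png

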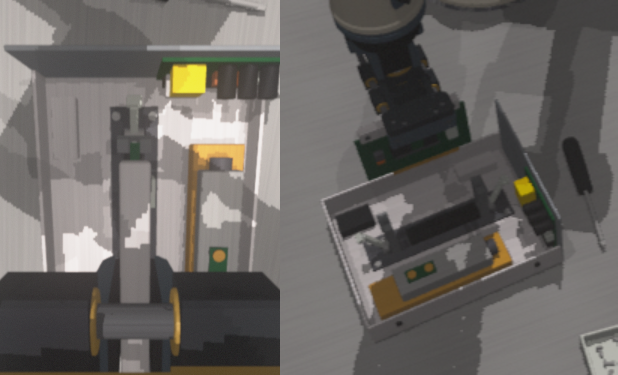

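The in-hand board offset is −0.4 mm in y. The camera also reads about 0.6–0.8 mm too far in +x, so I'll shift by that. Then I'll descend in small steps and follow the lateral force.

```bash
cat > ins.py <<'E'
from h import *
Y=boardR(np.radians(4.65),0); T=toolR(Y)
def down(xy,z,z1,f0,step=.001,feed=.03,fz=8,log=4):
    """step down to z1; yield sideways to lateral force; stop if upward force change > fz"""
    xy=np.array(xy,float); k=0
    while z>z1+1e-6:
        z=max(z-step,z1); arm.move_l([*xy,z],T,feed=feed)
        f=Y.T@(arm.current_force()-f0); k+=1
        if k%log==0 or f[2]>fz: print("z %.4f ee %s f %s m %s"%(z,arm.current_ee_pos().round(4),f.round(1),arm.current_torque().round(2)))
        if f[2]>fz: break
        for i in(0,1):
            if abs(f[i])>2.5: xy+=Y[:2,i]*np.clip(f[i]*.0001,-.0004,.0004)
    return xy,z
E
python3 - <<'E'
from ins import *
xy=np.array([.5385,-.2295])-.0008*Y[:2,0]+.0004*Y[:2,1]
arm.move_l([*xy,.17],T,feed=.15); arm.sleep(.2)
print(arm.current_ee_pos()); f0=arm.current_force()
xy,z=down(xy,.17,.158,f0,step=.004)
c,im=shot("wrist"); 
xy,z=down(xy,z,.135,f0)
np.savez("st.npz",xy=xy,z=z,f0=f0); print(xy,z,arm.current_t(),arm.current_width())
E
```

```text
[ 0.53816176 -0.22937325  0.17097486]
z 0.1540 ee [ 0.5376 -0.2291  0.1539] f [ 0.3  0.4 -0.2] m [-0.01 -0.09 -0.01]
z 0.1500 ee [ 0.5376 -0.2291  0.1499] f [ 0.3 -0.1  0. ] m [ 0.03 -0.08  0.01]
z 0.1460 ee [ 0.5376 -0.2291  0.1459] f [ 0.1 -0.4 -0.8] m [-0.05 -0.08 -0.04]
z 0.1420 ee [ 0.5376 -0.2292  0.142 ] f [0.3 0.  0.5] m [-0.01 -0.11 -0.05]
z 0.1380 ee [ 0.5376 -0.2292  0.1379] f [-0.6 -0.1 -0.3] m [ 0.03 -0.11 -0.05]
[ 0.53767021 -0.22916617] 0.135 19.6833 0.011741030528092968
```

```bash
python3 - <<'E'
from ins import *
s=np.load("st.npz"); xy,z,f0=s["xy"],float(s["z"]),s["f0"]
xy,z=down(xy,z,.109,f0,step=.002)
arm.sleep(.1)
xy,z=down(xy,z,.1025,f0,step=.0005,fz=20,log=2)
np.savez("st.npz",xy=xy,z=z,f0=f0); print(xy,z,arm.current_t(),arm.current_width())
E
```

```text
z 0.1270 ee [ 0.5376 -0.2291  0.1269] f [0.6 0.1 0. ] m [-0.01 -0.09  0.04]
z 0.1190 ee [ 0.5376 -0.2291  0.1189] f [-0.6 -0.6 -0.4] m [-0.03 -0.09 -0.04]
z 0.1110 ee [ 0.5376 -0.2291  0.1108] f [-0.1 -0.7  0.2] m [-0.06 -0.16 -0.01]
z 0.1080 ee [ 0.5376 -0.2292  0.108 ] f [ 0.9 -0.3 -0.6] m [-0.02 -0.12  0.03]
z 0.1070 ee [ 0.5376 -0.2291  0.1069] f [ 0.4 -1.1  0.1] m [ 0.01 -0.02  0.03]
z 0.1060 ee [ 0.5378 -0.2292  0.1062] f [-1.1 -0.3  4.6] m [ 0.06  0.01 -0.03]
z 0.1050 ee [ 0.5379 -0.2293  0.1055] f [-0.5  1.4 10.9] m [ 0.34  0.22 -0.02]
z 0.1040 ee [ 0.5381 -0.2294  0.1046] f [-1.6 -0.5 12.1] m [0.01 0.21 0.08]
z 0.1030 ee [ 0.5382 -0.2295  0.1036] f [-0.7  0.2 11.2] m [ 0.03 -0.01  0.06]
[ 0.53767021 -0.22916617] 0.1025 26.2833 0.01158735808283497
```

The board is on the levers at about 11 N and moving down. I'll continue to the hard stop.

```bash
python3 - <<'E'
from ins import *
s=np.load("st.npz"); xy,z,f0=s["xy"],float(s["z"]),s["f0"]
xy,z=down(xy,z,.0945,f0,step=.0005,fz=32,log=1)
np.savez("st.npz",xy=xy,z=z,f0=f0); print(xy,z,arm.current_t(),arm.current_width())
c,im=shot("scene"); cv2.imwrite("pics/seat.png",cv2.resize(im[210:390,140:320],None,fx=3,fy=3,interpolation=cv2.INTER_CUBIC)[:,:,::-1])
E
```

```text
z 0.1020 ee [ 0.5383 -0.2295  0.1026] f [-0.3 -0.4 10.9] m [-0.13 -0.04  0.02]
z 0.1015 ee [ 0.5383 -0.2296  0.1021] f [ 0.1 -0.4 10.3] m [-0.09 -0.08  0.03]
z 0.1010 ee [ 0.5383 -0.2296  0.1016] f [ 0.2 -1.5  9.8] m [-0.06 -0.11  0.01]
z 0.1005 ee [ 0.5383 -0.2296  0.1011] f [-0.1 -0.6  8.8] m [-0.07 -0.13  0.04]
z 0.1000 ee [ 0.5383 -0.2295  0.1005] f [ 0.1 -0.8  9.9] m [ 0.03 -0.1  -0.01]
z 0.0995 ee [ 0.5383 -0.2295  0.1   ] f [-0.6 -0.5 10.1] m [-0.08 -0.12  0.  ]
z 0.0990 ee [ 0.5383 -0.2295  0.0995] f [ 0.9 -0.1  9.8] m [-0.09 -0.14  0.03]
z 0.0985 ee [ 0.5384 -0.2297  0.0995] f [-1.1 -0.9 16.5] m [ 0.1   0.11 -0.04]
z 0.0980 ee [ 0.5386 -0.2297  0.0994] f [-1.9  0.8 23.4] m [0.35 0.37 0.02]
z 0.0975 ee [ 0.5389 -0.2297  0.0994] f [-2.4  1.8 30.7] m [ 0.54  0.57 -0.01]
z 0.0970 ee [ 0.5391 -0.2298  0.0993] f [-3.   3.  35.5] m [0.67 0.75 0.04]
[ 0.53767021 -0.22916617] 0.09699999999999999 29.0333 0.011723390668338104
```

View pics/seat.png

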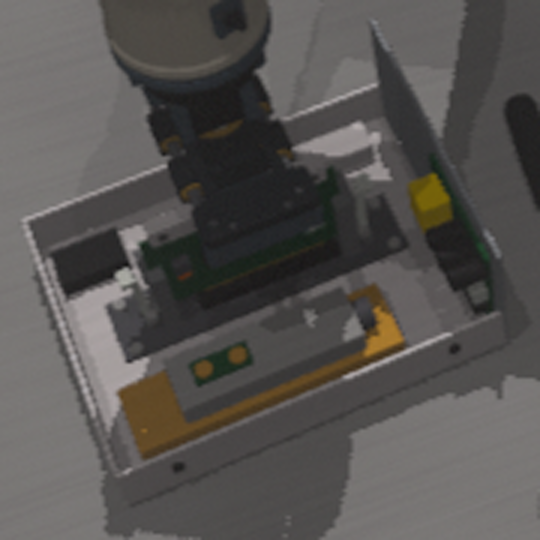

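It reached the hard stop at TCP z ≈ 0.0994 (0.0992 predicted) with both levers swung in. I'll unload, release, retreat and check.

```bash
python3 - <<'E'
from ins import *
arm.move_l([.5384,-.2296,.0988],T,feed=.02); arm.sleep(.2); print(arm.current_force().round(1),arm.current_ee_pos())
arm.grip(.04); print(arm.current_force().round(1),arm.current_width())
arm.move_l([.5384,-.2296,.15],T,feed=.1); arm.move_l([.5384,-.2296,.27],T,feed=.25)
arm.move_l([.48,-.3,.3],T,feed=.3); c1,a=shot("wrist")
arm.move_to([.3,-.45,.3],T); c,im=shot("top"); c2,b=shot("scene"); np.savez("end.npz",a=a,top=im,sc=b,cw=c1["cam_to_world"])
f=lambda i:cv2.resize(i,(390,300),interpolation=cv2.INTER_CUBIC)
cv2.imwrite("pics/end.png",np.vstack([np.hstack([f(a),f(im[140:275,355:520])]),np.hstack([f(b[205:385,130:330]),f(b[140:300,380:520])])])[:,:,::-1])
print(arm.current_t(),arm.current_force().round(1))
E
```

```text
[-0.7  0.3 13.3] [ 0.53898479 -0.2298539   0.09940293]
[-0.1 -0.6 -0.2] 0.03979427394147066
32.9917 [-0.6  0.2 -0.6]
```

View pics/end.png

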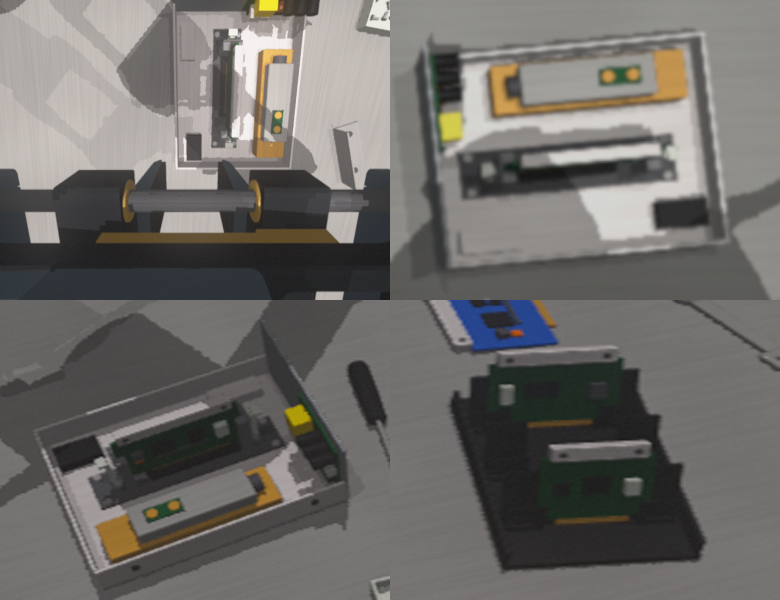

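The end views show the long board upright in the guides with its rail level and both levers up. The other two boards and the screwdriver haven't moved, and the gripper is clear.

```bash
python3 -c "
from rig import arm
print(arm.sign_off())"
```

```text
the job is handed in; nothing more can be done
None
```

The long board is pressed home to the hard stop (peak push about 36 N) and released, both levers look upright in the final pictures, and the job was handed in at about 33 s; no verdict came back.

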